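# Poke a carved block out of its carving cradle and rack it

### The job

The pale carved block is sunk in its dark wooden cradle. Set the cradle down over the metal post of the knock-out stand so that the post pokes the block up through the slot underneath, then lift the block out, leaving the cradle on the stand, and rest it free on the cork mat. Take it again by its ends and lower it, not drop it, carved face up onto the green pad in the free bay of the rack, centred between the cheeks, without disturbing the other things.

Things in the scene. Friction and masses are not known exactly. Their poses are not given: they have to be found in the camera images.
- cradle: Dark wooden cradle, 180 (x) x 60 (y) x 42 mm high, loose, 0.3 kg, flat on the table; take it across y at its middle. Origin: centre of underside, z up. Central recess 66 (x) x 42 (y), 32 deep; its 10 mm floor has a central through slot 44 (x) x 24 (y). On top, stop bars at x = +-36 to +-54 across the full width, 16 high (tops at 58), keep fingers off the block's ends.
- block: Pale wood block, 64 (x) x 40 (y) x 30 mm high, rosette in 3 mm relief on top; loose, 0.12 kg. Origin: centre of underside, z up. Starts in the cradle's recess, axes along the cradle's, underside 10 mm over the cradle's underside, top 2 mm below the cradle's top; 1 mm play each side, not otherwise held.
- stand: Knock-out stand, fixed: blue base 100 (x) x 60 (y) x 20 mm high; metal post in its middle, 30 (x) x 14 (y), top at 48 mm. Origin: centre of underside. A cradle set flat on the base, its x along the stand's x (either way round), has the post through its slot (play 7 mm each way in x, 5 in y) and its block lifted 18 mm: 16 mm stand above the cradle's top (which is then at 62 mm).
- mat: Cork mat 90 x 90 x 3 mm thick, fixed to the table. Origin: centre of its underside.
- rack: Rack, fixed, two bays side by side along y: floor 64 (x) x 124 (y) x 12 mm thick; three cheeks 60 (x) x 8 (y) at y = -58, 0, +58, tops at 52 mm. Bays 50 mm wide, centred at y = +-29, open at the top and both x ends. Fingers do not fit between block and cheeks: a block goes in held by its two ends, its x along the rack's. Origin: centre of underside.
- pad: Green pad 62 (x) x 46 (y) x 2 mm thick fixed to the floor of the free bay (either one of the two). Origin: centre of its underside, on the rack's floor, 12 mm over the table; its x axis is the rack's x, along the bay.
- oiled: Dark finished block with carved chevrons, same size as the pale one, loose in the other bay. Origin: centre of its underside. To be left alone.
- chisel: Chisel, 212 mm long, lying on the table beyond the work. To be left alone.
- gouge: Gouge, 212 mm long, lying on the table beyond the work. To be left alone.
- mallet: Round wooden mallet, 80 mm wide, 165 mm high, standing on its head beyond the work on the left. To be left alone.
- brush: Brush lying on the table on the robot's side of the mat and rack. To be left alone.
- jar: Amber jar, 64 mm wide, 65 mm high, standing beyond the work. To be left alone.
- figure: Turned wooden figurine, 48 mm wide, 115 mm high, standing to the left of the work. To be left alone.
Mind the look-alikes: they are no part of the job. What is shaped like the cradle but turquoise is not meant.

How it is judged (in metres and radians):
On the way, in this order (a step that is already met when the one before it is completed fails the run):
1. the cradle sits flat on the stand and the post holds the block up, at least 12 mm above its recess floor (z of cradle in the frame of stand between 0.015 and 0.025 m and angle between cradle's own z axis and vertical below 0.08 rad and horizontal distance between cradle and stand below 0.015 m and z of block in the frame of cradle between 0.022 and 0.035 m and contact force between block and stand above 0.2 N), for 0.2 s.
2. the block rests on the cork mat, face up and let go (x of block in the frame of mat between -0.045 and 0.045 m and y of block in the frame of mat between -0.045 and 0.045 m and z of block in the frame of mat below 0.008 m and angle between block's own z axis and vertical below 0.1 rad and contact force between the fingers and block below 0.05 N and linear speed of block below 0.02 m/s), for 0.2 s.
At the end, for the whole second after the job is handed in: The block rests face up, flat (within 0.1 rad) on the green pad in the free bay: centre within 12 mm along the bay and 8 mm across it, turned at most 0.2 rad, at rest and released; the cradle sits flat on the stand, centred within 15 mm (x of block in the frame of pad between -0.012 and 0.012 m and y of block in the frame of pad between -0.008 and 0.008 m and z of block in the frame of pad between -0.003 and 0.007 m and angle between the x axis of block and the x axis of pad, either way round below 0.2 rad and angle between block's own z axis and vertical below 0.1 rad and linear speed of block below 0.02 m/s and z of cradle in the frame of stand between 0.015 and 0.025 m and angle between cradle's own z axis and vertical below 0.08 rad and horizontal distance between cradle and stand below 0.015 m); the robot touches nothing.
It fails at once if the block let go more than 10 mm above the pad (x of block in the frame of pad between -0.045 and 0.045 m and y of block in the frame of pad between -0.03 and 0.03 m and z of block in the frame of pad between 0.012 and 0.12 m and contact force between the fingers and block below 0.02 N).
It fails at once if the finished dark block moved by more than 12 mm (distance of oiled from where it was at the start of the episode above 0.012 m).
It fails at once if a bystander (tools, jar, figurine) moved by more than 30 mm (distance of any of chisel, gouge, mallet, brush, jar, figure from where it was at the start of the episode above 0.03 m).
It also fails if it takes over 72 s, if anything falls off the work surface, if the arm or the gripper's body presses on something with over 40 N, if the wrist force passes 120 N, or if a joint passes its speed limit or range.

### The arm

A 6-joint arm with a two-finger parallel gripper is mounted at the origin on the work surface. World frame = base frame: x ahead of the robot, y to its left, z up, the work surface at z = 0. Lengths are in m, angles in degrees, forces in N, time in s.
With the tool pointing down it reaches from about 0.4 to 0.825 m from the base axis. Payload 7 kg.
Tool frame: the origin (TCP) lies between the finger pads; the fingertips stand 8 mm ahead of it and the grasp point (between the pads) lies 11 mm behind it; x points along the fingers, y is the direction in which the jaws open and shut, and the axes are right-handed (so a half turn about x gives the same grasp; the last joint's range is limited). The gripper opens to 88 mm and grips with 3 to 60 N. Pads are 19 mm wide; open, the fingers measure 130 mm over their backs; the gripper's body (78 mm by 193 mm) begins 47 mm behind the grasp point.
Start: joints at [92.367, 20.546, 0.682, 0, -70.136, -16.507], TCP at [0.165, 0.655, 0.235] pointing down, gripper open.
Joint ranges: [-176.03, 176.03], [-82.01, 121.73], [-58.28, 71.71], [-173.87, 95.51], [-174.79, -0.11], [-173.66, 173.66]. Speed limits (degrees/s): [136.94, 136.94, 172.46, 180, 180, 180].

### API

Orientations are given as [roll, pitch, yaw] about the fixed x, y, z axes, in that order (R = Rz(yaw) Ry(pitch) Rx(roll)).
In Python, from rig import r, kinematics, vision gives the robot as it stands. Calls block until the motion is done:
- r.move_to(position, orientation): joint-space move of the TCP to a pose.
- r.movel(position, attitude=None, velocity=0.15, stop_force=None): straight line of the TCP; attitude=None keeps the orientation; velocity is the mean speed in m/s. With stop_force (N) it stops when the force on the tool has changed by that much, and returns True; else False.
- r.set_joints(angles): joint-space move.
- r.move_gripper(opening, newtons=None): opening from 0.0 (shut) to 1.0 (fully open); newtons is the grip in N (None keeps the last); returns when the fingers have stopped.
- r.sleep(seconds).
- kinematics.solve_ik(position, orientation): joint angles nearest the present ones, or None.
- vision.grab_frame(name): name is "scene" or "top" or "wrist"; returns a dict with "img" (384x512x3 uint8, blue, green, red), "K" (3x3 intrinsics, pixels), "dist_coeffs" ([k1, k2, p1, p2, k3] as OpenCV has them; the pictures are not rectified), "R" (3x3) and "t" (3): a world point X has camera coordinates R X + t; the wrist camera has in their place "mount" (4x4, takes a point from camera to tool coordinates, whose origin is the TCP and whose axes are the tool frame's). Camera axes: x right, y down, z forward; pixel columns grow to the right and rows downward; lengths in m; the calibration is good to about 2 mm. A picture is of the moment at which its call begins: read the wrist's pose just before it. There is no depth.
A pose or a line that the arm cannot do raises r.PlanningError and nothing moves.
- r.job_done(): hands the job in, once; it reports no verdict.
Readings, each from a call of its own:
- r.read_t(): time.
- r.read_joint_pos(): joint angles.
- r.read_qd(): joint speeds.
- r.read_joint_efforts(): joint torques, N m.
- r.read_tcp_pos(): TCP position.
- r.read_orientation(): TCP orientation.
- r.read_force(): force on the tool from outside, world axes, zero at the start.
- r.read_torque(): the same for the moment, N m.
- r.read_opening(): opening from 0.0 (shut) to 1.0 (fully open).
Only numpy, scipy, OpenCV 4.12 (cv2) and the standard library are available. Lean on these libraries where they do the work, as an engineer would, in place of code of your own. Each camera call takes 0.05 s, during which the arm holds its last target.

## Working session

There is one attempt and no reset: what is moved stays moved. The work goes in short steps, each a Python script; the robot and the scene stay as the last script left them, time stands still between calls to the robot, and variables do not carry over. Pictures are saved under pics/ and viewed, and the job is handed in when it is done.

```bash
ls; mkdir -p pics; python3 - <<'E'
from rig import r, kinematics, vision
import cv2
for n in ["scene","top","wrist"]:
    f=vision.grab_frame(n); cv2.imwrite(f"pics/{n}0.png",f["img"]); print(n,f["K"],f["dist_coeffs"],f.get("R"),f.get("t"),f.get("mount"))
print(r.read_t(),r.read_tcp_pos(),r.read_orientation())
E
```

```text
pics
scene [[414.69918475   0.         253.98150936]
 [  0.         414.69918475 191.70553094]
 [  0.           0.           1.        ]] [-0.10251143  0.          0.          0.          0.        ] [[-0.4238899   0.90570089 -0.00482237]
 [ 0.76642475  0.35585805 -0.53475055]
 [-0.48260797 -0.23037134 -0.84499621]] [ 0.19984001 -0.35062446  1.54508789] None
top [[400.75683866   0.         253.89247846]
 [  0.         400.75683866 192.19456068]
 [  0.           0.           1.        ]] [-0.13058353  0.          0.          0.          0.        ] [[-0.0247001  -0.99963408 -0.01102771]
 [-0.98750345  0.0261149  -0.15541861]
 [ 0.15564973  0.00705104 -0.98778715]] [0.02438974 0.47450722 1.02519537] None
wrist [[330.17111926   0.         260.09051281]
 [  0.         330.17111926 183.26378343]
 [  0.           0.           1.        ]] [-0.06624297  0.          0.          0.          0.        ] None None [[-9.74417481e-05 -3.06299125e-01  9.51935311e-01 -1.50143756e-01]
 [ 9.99999908e-01  3.67168586e-04  2.20503592e-04  1.55699725e-04]
 [-4.17060800e-04  9.51935245e-01  3.06299061e-01 -8.37173706e-02]
 [ 0.00000000e+00  0.00000000e+00  0.00000000e+00  1.00000000e+00]]
0.15 [0.16484165 0.654214   0.23386579] [ 96.64158988  89.92998149 -97.50323937]
```

View pics/scene0.png

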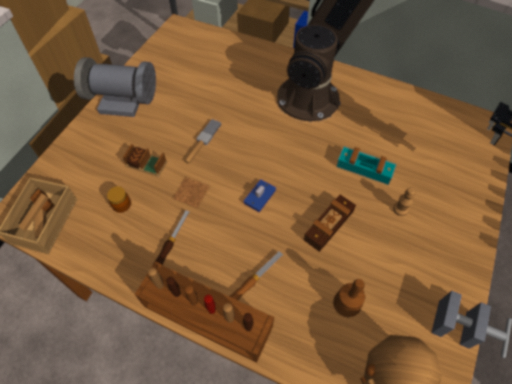

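View pics/top0.png

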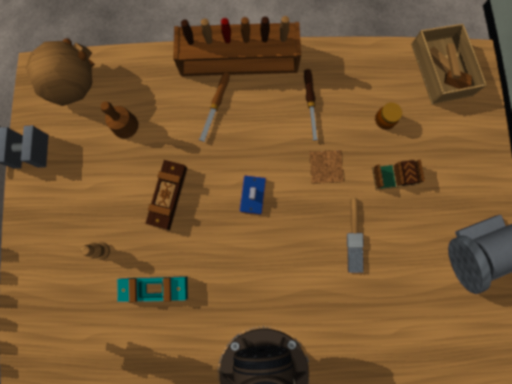

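View pics/wrist0.png

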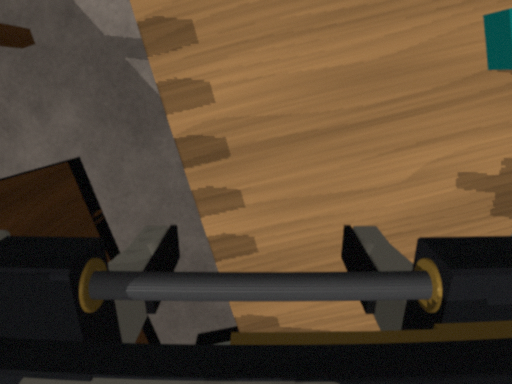

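The top view shows the cradle near (166,195), the stand (253,195), the mat (327,167) and the rack (398,175), with the pad in its left bay. The turquoise decoy is at (152,290). Next I'll enlarge crops of these.

```bash
cat > h.py <<'E'
import numpy as np, cv2
def px2w(f,px,z):
    p=cv2.undistortPoints(np.array(px,float).reshape(-1,1,2),f["K"],np.array(f["dist_coeffs"],float)).reshape(-1,2)
    R=np.array(f["R"]);t=np.array(f["t"]);C=-R.T@t
    d=np.c_[p,np.ones(len(p))]@R
    s=(np.asarray(z)-C[2])/d[:,2]
    return C+d*np.reshape(s,(-1,1))
def proj(f,X):
    R=np.array(f["R"]);t=np.array(f["t"],float)
    return cv2.projectPoints(np.array(X,float).reshape(-1,1,3),cv2.Rodrigues(R)[0],t,f["K"],np.array(f["dist_coeffs"],float))[0].reshape(-1,2)
def wristcam(f,pos,ori):
    from scipy.spatial.transform import Rotation as Ro
    T=np.eye(4);T[:3,:3]=Ro.from_euler('xyz',ori,degrees=True).as_matrix();T[:3,3]=pos
    M=np.linalg.inv(T@np.array(f["mount"])); g=dict(f);g["R"]=M[:3,:3];g["t"]=M[:3,3];return g
def crop(img,x,y,w,h,s,name):
    c=cv2.resize(img[y:y+h,x:x+w],None,fx=s,fy=s,interpolation=cv2.INTER_CUBIC)
    for i in range(0,w,10): cv2.putText(c,str(x+i),(i*s,8),0,.3,(255,255,255),1); cv2.line(c,(i*s,10),(i*s,14),(255,255,255),1)
    for i in range(0,h,10): cv2.putText(c,str(y+i),(0,i*s+4),0,.3,(255,255,255),1)
    cv2.imwrite(name,c)
E
python3 - <<'E'
from h import *
t=cv2.imread("pics/top0.png");s=cv2.imread("pics/scene0.png")
crop(t,140,150,140,90,5,"pics/a.png"); crop(t,300,140,140,70,5,"pics/b.png")
E
```

```text
(no output)
```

View pics/a.png

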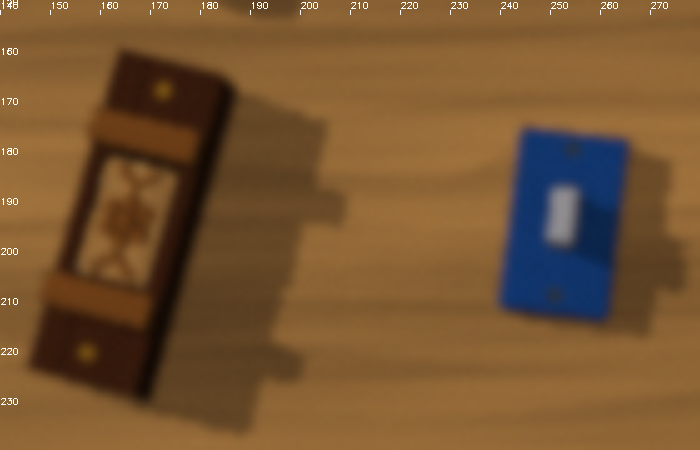

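View pics/b.png

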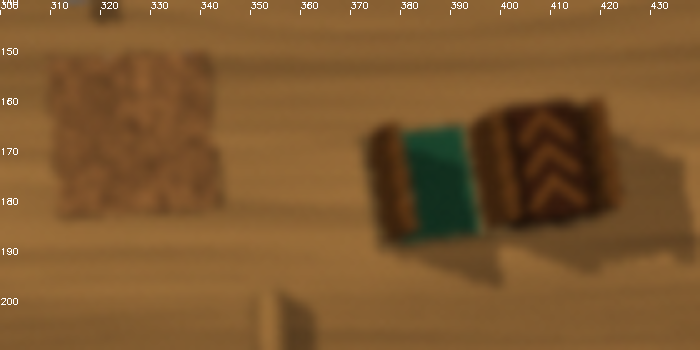

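```bash
python3 - <<'E'
from h import *
from rig import r,kinematics,vision
f=vision.grab_frame("top")
def q(n,px,z):
    w=px2w(f,px,z)[:,:2]
    c=w.mean(0); a=w[1]-w[0];b=w[3]-w[0]
    print(n,c.round(4),"e01",np.linalg.norm(a).round(4),np.degrees(np.arctan2(a[1],a[0])).round(1),"e03",np.linalg.norm(b).round(4),np.degrees(np.arctan2(b[1],b[0])).round(1), "e21",np.degrees(np.arctan2(*(w[2]-w[1])[::-1])).round(1),"e32",np.degrees(np.arctan2(*(w[2]-w[3])[::-1])).round(1))
q("cradle",[(163.5,160),(184.5,165.5),(167,228),(146,223)],.042)
q("block",[(162,181),(175.5,184),(167.5,207),(155,204)],.040)
q("stand",[(244,175),(265.5,178),(261.5,214),(239.5,211)],.02)
q("post",[(249.5,187),(256,187.5),(254.5,199.5),(248.5,199)],.048)
q("mat",[(309.5,151),(341.5,151),(344,181),(311.5,183.5)],.003)
q("pad",[(380,166),(392,165.5),(396,187),(383.5,188)],.014)
q("rackouter top",[(374,165),(419,159.5),(422.5,181),(377.5,187)],.052)
q("brushhead",[(348,233),(363,233),(363,272),(348,272)],.01)
q("brushtip",[(350,198)]*4,.02)
E
```

```text
cradle [0.4762 0.2482] e01 0.0599 -106.5 e03 0.1752 165.0 e21 164.5 e32 -104.2
block [0.4761 0.2493] e01 0.0379 -104.1 e03 0.0644 163.5 e21 161.0 e32 -104.6
stand [0.4718 0.0159] e01 0.0589 -99.6 e03 0.0989 171.8 e21 172.1 e32 -99.3
post [0.4706 0.0169] e01 0.0171 -96.0 e03 0.032 174.0 e21 171.5 e32 -96.3
mat [ 0.5471 -0.1911] e01 0.09 -91.3 e03 0.0922 -179.3 e21 -178.9 e32 -87.0
pad [ 0.5125 -0.3582] e01 0.0343 -88.8 e03 0.0621 -175.3 e21 -174.0 e32 -87.0
rackouter top [ 0.5142 -0.3752] e01 0.1267 -84.3 e03 0.0599 -175.2 e21 -176.0 e32 -84.0
brushhead [ 0.3087 -0.2559] e01 0.041 -91.8 e03 0.1039 177.0 e21 176.8 e32 -92.2
brushtip [ 0.455  -0.2468] e01 0.0 0.0 e03 0.0 0.0 e21 0.0 e32 0.0
```

```bash
cat >> h.py <<'E'
def look(r,vision,name):
    p,o=r.read_tcp_pos(),r.read_orientation()
    f=wristcam(vision.grab_frame("wrist"),p,o)
    import pickle; pickle.dump(f,open(f"pics/{name}.pkl","wb")); cv2.imwrite(f"pics/{name}.png",f["img"])
    print(name,r.read_t(),p,o); return f
E
python3 - <<'E'
from h import *
from rig import r,kinematics,vision
for p,o in [([.476,.248,.18],[0,90,-15.3]),([.476,.248,.18],[0,90,164.7]),([.4715,.0163,.15],[0,90,-8]),([.4715,.0163,.15],[0,90,172]),([.547,-.191,.1],[0,90,4.7]),([.547,-.191,.1],[0,90,-175.3]),([.547,-.191,.1],[0,90,94.7]),([.547,-.191,.1],[0,90,-85.3]),([.512,-.346,.1],[0,90,94.7]),([.512,-.346,.1],[0,90,-85.3])]:
    q=kinematics.solve_ik(p,o); print(p,o,None if q is None else np.round(q,1))
r.move_to([.476,.248,.18],[0,90,-15.3])
look(r,vision,"w1")
E
```

```text
[0.476, 0.248, 0.18] [0, 90, -15.3] [  48.5   10.1  -21.3    0.   -58.7 -153.8]
[0.476, 0.248, 0.18] [0, 90, 164.7] [ 48.5  10.1 -21.3   0.  -58.7  26.2]
[0.4715, 0.0163, 0.15] [0, 90, -8] [  26.     5.7  -31.1    0.   -53.2 -124. ]
[0.4715, 0.0163, 0.15] [0, 90, 172] [ 26.    5.7 -31.1   0.  -53.2  56. ]
[0.547, -0.191, 0.1] [0, 90, 4.7] [  0.1  18.6 -21.5   0.  -49.9 -85.4]
[0.547, -0.191, 0.1] [0, 90, -175.3] [  0.1  18.6 -21.5   0.  -49.9  94.6]
[0.547, -0.191, 0.1] [0, 90, 94.7] [  0.1  18.6 -21.5   0.  -49.9   4.6]
[0.547, -0.191, 0.1] [0, 90, -85.3] None
[0.512, -0.346, 0.1] [0, 90, 94.7] [-16.   21.8 -16.5   0.  -51.7  20.7]
[0.512, -0.346, 0.1] [0, 90, -85.3] [ -16.    21.8  -16.5    0.   -51.7 -159.3]
w1 2.3083 [0.47602676 0.24844523 0.18010395] [53.92301155 89.98347461 38.6949524 ]
```

View pics/w1.png

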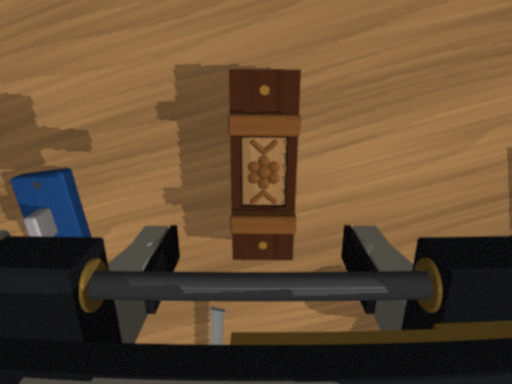

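The wrist view has the cradle centred, with top corners at (229,69), (300,69), (293,259) and (233,259). Measuring from these, then grasping.

```bash
python3 - <<'E'
from h import *
import pickle
i=cv2.imread("pics/w1.png"); crop(i,215,60,100,110,5,"pics/w1a.png"); crop(i,215,165,100,110,5,"pics/w1b.png")
f=pickle.load(open("pics/w1.pkl","rb"))
w=px2w(f,[(229.5,69.5),(300,69.5),(293,259.5),(233.5,259.5)],.042)[:,:2]
print(w,w.mean(0)); 
for a,b in [(0,1),(0,3),(1,2),(3,2)]: d=w[b]-w[a]; print(np.linalg.norm(d),np.degrees(np.arctan2(d[1],d[0])))
E
```

```text
[[0.38263604 0.24733776]
 [0.39798537 0.30395953]
 [0.57080943 0.25651999]
 [0.55525303 0.19937465]] [0.47667097 0.25179798]
0.05866538033435409 74.83248736378765
0.17915658723327643 -15.528408256698256
0.17921681182058144 -15.349408896980028
0.05922492415313775 74.77165993507668
```

View pics/w1a.png

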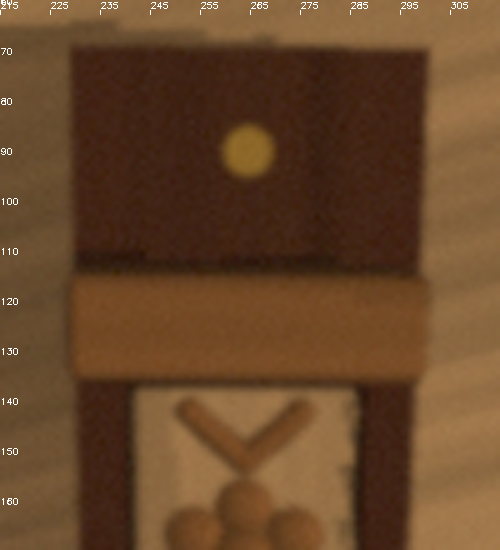

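View pics/w1b.png

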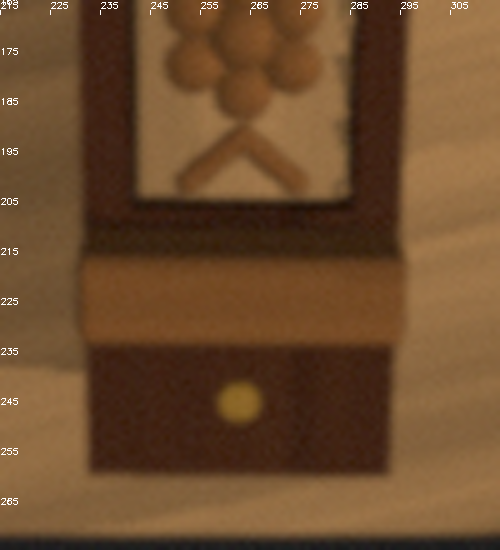

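Cradle: (0.4767, 0.2518), yaw −15.4°. I'll look at the stand and rack the same way, while the gripper is empty.

```bash
python3 - <<'E'
from h import *
from rig import r,kinematics,vision
r.move_to([.512,-.36,.18],[0,90,4.7]); look(r,vision,"w2")
r.move_to([.547,-.191,.18],[0,90,4.7]); look(r,vision,"w2m")
r.move_to([.4715,.0163,.16],[0,90,-8]); look(r,vision,"w3")
a=cv2.imread("pics/w2.png");b=cv2.imread("pics/w3.png")
cv2.imwrite("pics/w23.png",np.vstack([a[:290],b[:290]]))
E
```

```text
w2 4.5417 [ 0.5124527  -0.3593335   0.18005262] [ 2.01755035 89.98975312  6.76346438]
w2m 5.3167 [ 0.54732587 -0.19008303  0.18024418] [-19.01220229  89.97726718 -14.19695306]
w3 6.2583 [0.47209876 0.01567688 0.16026055] [ 0.34803478 89.97124626 -7.64296802]
```

View pics/w23.png

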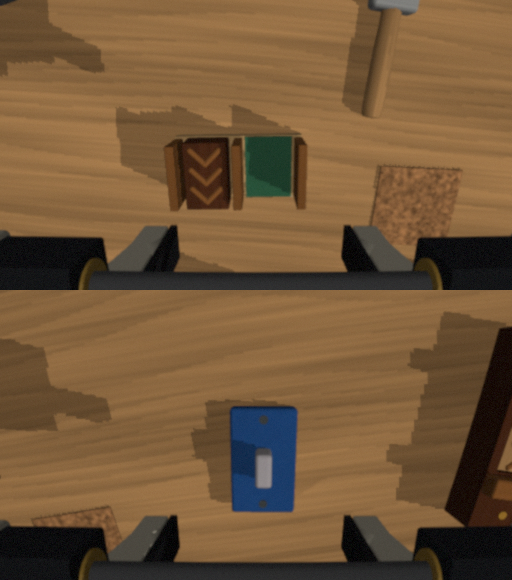

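View pics/w2m.png

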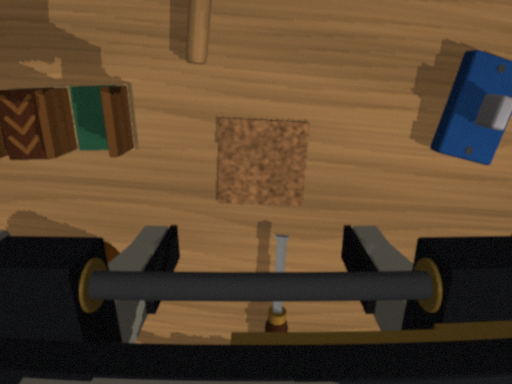

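The stand is at (264,168) in w3, with its base spanning (231–297, 117–221). The rack is at (237,172) and the green pad at (269,166). Zooming in.

```bash
python3 - <<'E'
from h import *
crop(cv2.imread("pics/w2.png"),160,125,155,90,5,"pics/w2a.png"); crop(cv2.imread("pics/w3.png"),222,110,85,118,5,"pics/w3a.png")
E
```

```text
(no output)
```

View pics/w2a.png

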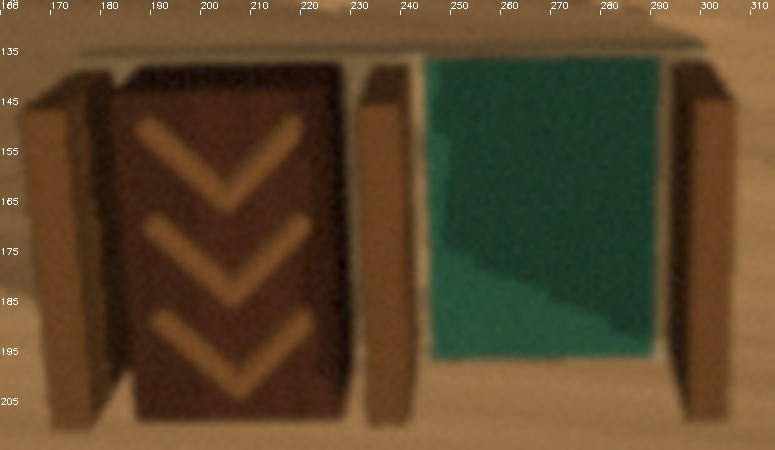

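View pics/w3a.png

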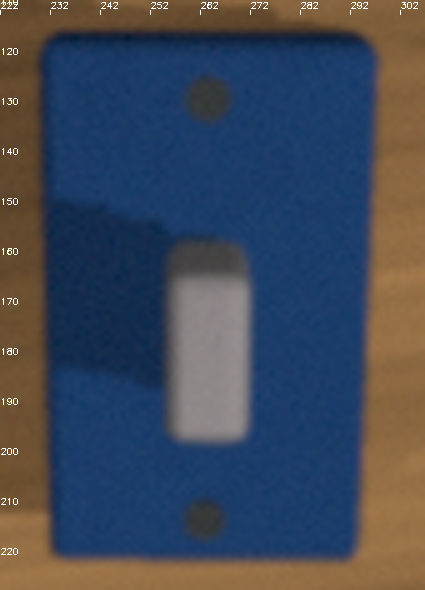

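```bash
cat > m.py <<'E'
from h import *
import pickle
def q(f,n,px,z):
    w=px2w(f,px,z)[:,:2]
    an=lambda a,b: np.degrees(np.arctan2(*(w[b]-w[a])[::-1])).round(1)
    L=lambda a,b: np.linalg.norm(w[b]-w[a]).round(4)
    print(n,w.mean(0).round(4),"y-ish",L(0,1),an(0,1),L(3,2),an(3,2),"x-ish",L(0,3),an(0,3),L(1,2),an(1,2)); return w.mean(0)
E
python3 - <<'E'
from m import *
f=pickle.load(open("pics/w3.pkl","rb"))
q(f,"stand",[(231,118),(297,118.5),(293.5,221),(232.5,221.5)],.02)
q(f,"post",[(256,165),(272,165),(271.5,198),(256,198)],.048)
f=pickle.load(open("pics/w2.pkl","rb"))
q(f,"pad",[(245.5,136.5),(292,136.5),(291,196),(246.5,196.5)],.014)
q(f,"chR",[(298,144.5),(307,144.5),(305.5,209),(297.5,209)],.052)
q(f,"chM",[(231.5,145.5),(241,145.5),(241.5,210),(233.5,210)],.052)
q(f,"chL",[(164.5,147),(174,146),(178,210.5),(170,211)],.052)
f=pickle.load(open("pics/w2m.pkl","rb"))
q(f,"mat",[(217,118),(309,121.5),(302,205.5),(217.5,203)],.003)
f=pickle.load(open("pics/w2.pkl","rb"))
# scene cam
s=cv2.imread("pics/scene0.png"); crop(s,235,170,130,85,6,"pics/s1.png"); crop(s,115,135,105,80,7,"pics/s2.png")
E
```

```text
stand [0.4722 0.0186] y-ish 0.0575 81.6 0.0586 82.5 x-ish 0.0984 -8.7 0.0974 -8.0
post [0.4725 0.0186] y-ish 0.0131 82.0 0.0131 82.0 x-ish 0.0289 -8.2 0.0289 -8.2
pad [ 0.5136 -0.3509] y-ish 0.0448 94.8 0.0454 95.4 x-ish 0.0615 5.0 0.061 5.5
chR [ 0.5106 -0.3226] y-ish 0.0077 94.9 0.0073 94.7 x-ish 0.0594 6.3 0.0594 5.9
chM [ 0.5163 -0.3798] y-ish 0.0081 94.7 0.0073 94.8 x-ish 0.0595 5.0 0.0595 4.2
chL [ 0.5219 -0.4374] y-ish 0.0084 100.5 0.0074 98.8 x-ish 0.0594 4.6 0.0598 3.7
mat [ 0.5483 -0.1889] y-ish 0.0906 92.7 0.09 93.0 x-ish 0.0895 2.9 0.089 2.6
```

View pics/s1.png

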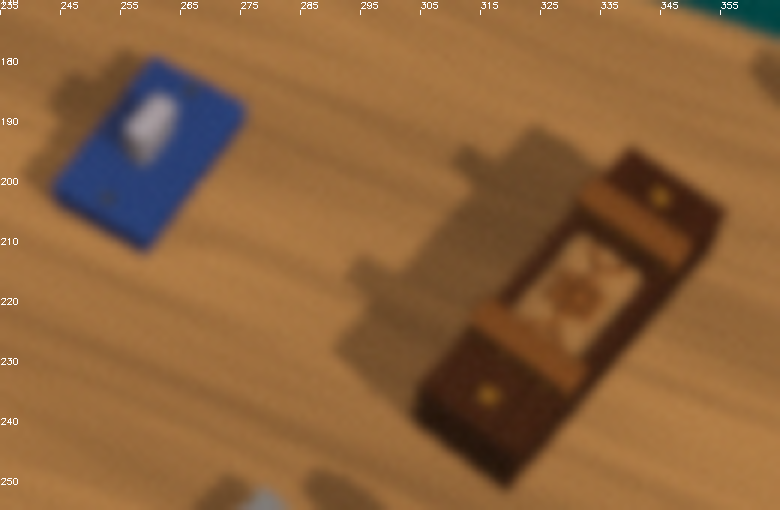

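View pics/s2.png

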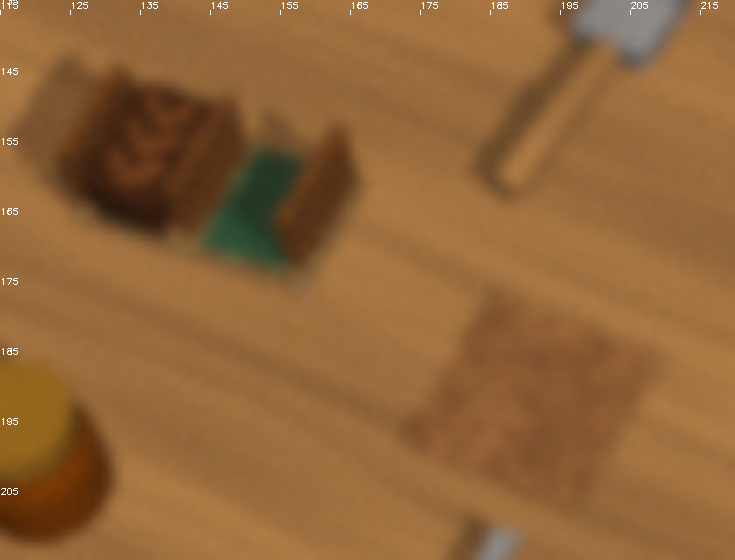

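```bash
python3 - <<'E'
from m import *
from rig import vision
f=vision.grab_frame("scene")
q(f,"stand",[(275.8,187.5),(260.5,179.5),(244,201),(259.5,210.5)],.02)
q(f,"post",[(264.3,186),(260,185),(255,194.5),(259.5,197)],.048)
q(f,"cradle",[(355.5,205),(340,195),(305.5,234.5),(321,248)],.042)
q(f,"mat",[(208,185),(184,177),(173.5,195.5),(198,206)],.003)
E
```

```text
stand [0.4725 0.0215] y-ish 0.057 -97.4 0.0585 -100.4 x-ish 0.0983 -6.9 0.0953 -7.8
post [0.4763 0.0219] y-ish 0.0137 -80.7 0.0163 -98.3 x-ish 0.0425 4.3 0.0378 0.9
cradle [0.4776 0.2544] y-ish 0.0562 -104.4 0.0597 -111.0 x-ish 0.1834 -14.6 0.1766 -15.5
mat [ 0.5433 -0.1895] y-ish 0.0867 -86.3 0.09 -90.5 x-ish 0.0828 6.3 0.0762 4.2
```

```bash
python3 - <<'E'
from h import *
from rig import r,kinematics,vision
r.move_to([.4767,.2515,.12],[0,90,-15.4])
print(r.movel([.4767,.2515,.015],velocity=.1,stop_force=8), r.read_tcp_pos(), r.read_opening())
r.move_gripper(0.0,30); print("open",r.read_opening())
r.movel([.4767,.2515,.13],velocity=.12)
r.movel([.4723,.0186,.13],[0,90,-8.3],velocity=.2)
look(r,vision,"w4"); print(r.read_force())
E
```

```text
False [0.47705813 0.25179463 0.01556805] 1.0001144232707742
open 0.6795090158150039
w4 11.4917 [0.47243852 0.01900687 0.13001097] [38.92986917 89.98532732 30.63924621]
[-0.14872645 -0.81175556 -4.78766065]
```

View pics/w4.png

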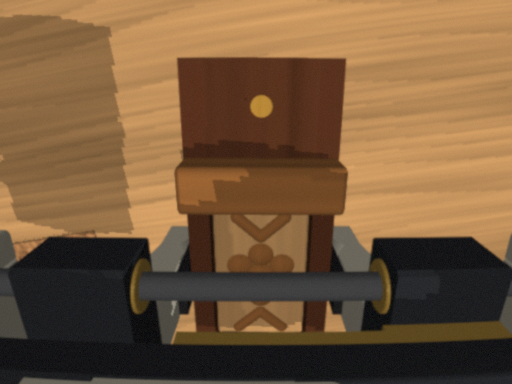

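The cradle is held level and straight. Since the jaws centre it in y, I can compare its measured position with the TCP to check the camera bias.

```bash
python3 - <<'E'
from m import *
f=pickle.load(open("pics/w4.pkl","rb"))
w=px2w(f,[(177.5,59),(345.5,59),(261.5,105.5)],.1565)
for p in w:
    d=p[:2]-np.array([.4724,.0190]); a=np.radians(-8.3)
    print((d@[np.cos(a),np.sin(a)]).round(4),(d@[-np.sin(a),np.cos(a)]).round(4))
E
```

```text
-0.0898 -0.0295
-0.0898 0.0302
-0.0734 0.0003
```

Bias is under 0.5 mm. Lowering onto the post.

```bash
python3 - <<'E'
from h import *
from rig import r,kinematics,vision
r.movel([.4723,.0186,.075],velocity=.12)
print(r.movel([.4723,.0186,.0358],velocity=.05,stop_force=10), r.read_tcp_pos(), r.read_force())
r.move_gripper(1.0); r.sleep(.2)
r.movel([.4723,.0186,.16],velocity=.15)
look(r,vision,"w5"); f=vision.grab_frame("scene"); cv2.imwrite("pics/s5.png",f["img"]); crop(f["img"],220,150,100,80,6,"pics/s5a.png")
E
```

```text
True [0.47181555 0.01836802 0.0351451 ] [-1.36690305 -0.28871006  6.35783923]
w5 14.8417 [0.47168339 0.01840685 0.15918793] [-153.34891993   89.69508432 -161.69592668]
```

View pics/w5.png

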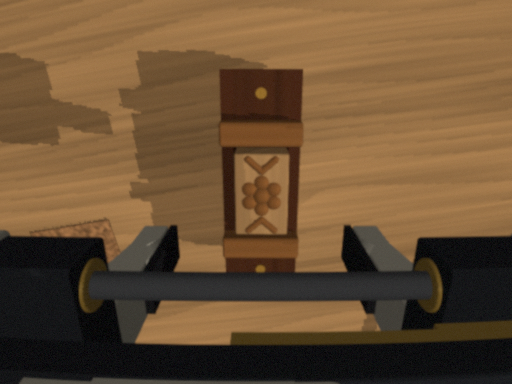

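View pics/s5a.png

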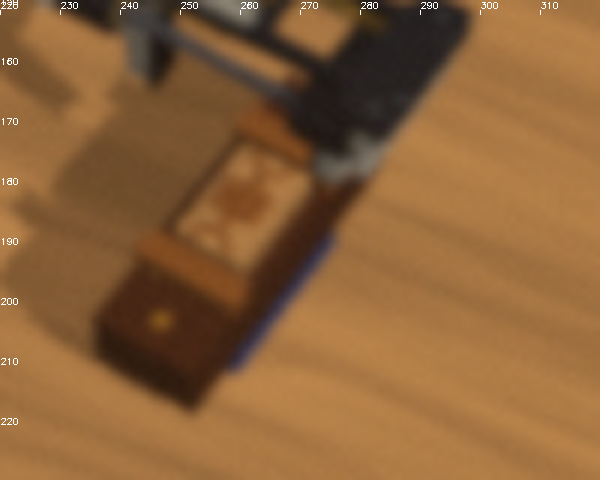

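```bash
python3 - <<'E'
from m import *
f=pickle.load(open("pics/w5.pkl","rb"))
crop(f["img"],210,60,110,120,4,"pics/w5a.png");crop(f["img"],210,140,110,140,4,"pics/w5b.png")
cv2.imwrite("pics/w5c.png",np.hstack([cv2.imread("pics/w5a.png"),cv2.imread("pics/w5b.png")[:480]]))
E
```

```text
(no output)
```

View pics/w5c.png

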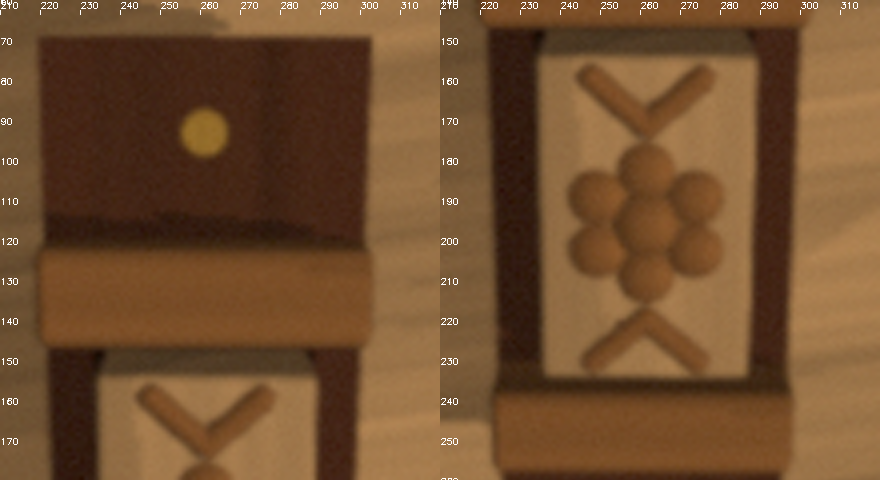

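```bash
python3 - <<'E'
from m import *
f=pickle.load(open("pics/w5.pkl","rb"))
q(f,"block",[(234.5,153.5),(289.5,153.5),(287.5,234),(236,234)],.075)
q(f,"block78",[(234.5,153.5),(289.5,153.5),(287.5,234),(236,234)],.078)
q(f,"bars",[(219.5,121.5),(303,121.5),(297.5,258),(224,258)],.078)
print(px2w(f,[(219.5,69),(303,69)],.062).mean(0), px2w(f,[(261,93)],.062))
E
```

```text
block [0.4732 0.0192] y-ish 0.0399 81.7 0.0405 81.7 x-ish 0.0645 -8.6 0.0645 -8.2
block78 [0.4721 0.0193] y-ish 0.0394 81.7 0.0399 81.7 x-ish 0.0637 -8.6 0.0636 -8.2
bars [0.4712 0.0188] y-ish 0.0582 81.7 0.0586 81.8 x-ish 0.1077 -8.6 0.1076 -8.4
[0.38289212 0.03181929 0.062     ] [[0.39951567 0.0292256  0.062     ]]
```

Block is up 16 mm, at (0.4725, 0.0192), yaw −8.4°, and the cradle is within 1–2 mm of the stand centre. Next is the lift and the move to the mat.

```bash
python3 - <<'E'
from h import *
from rig import r,kinematics,vision
r.move_to([.4725,.0192,.13],[0,90,-8.4])
print(r.movel([.4725,.0192,.0720],velocity=.08,stop_force=6), r.read_tcp_pos())
r.move_gripper(0.0,25); print("open",r.read_opening()*88,r.read_tcp_pos())
r.movel([.4725,.0192,.15],velocity=.06)
print(r.read_opening()*88); look(r,vision,"w6")
f=vision.grab_frame("top"); crop(f["img"],210,150,90,90,6,"pics/t6.png")
E
```

```text
False [0.47288811 0.01932919 0.07244846]
open 39.81194508114396 [0.47247558 0.01916389 0.07200317]
40.073658358358784
w6 18.3417 [0.47224077 0.01912173 0.14957439] [-152.67337998   89.95015271 -161.0767379 ]
```

View pics/w6.png

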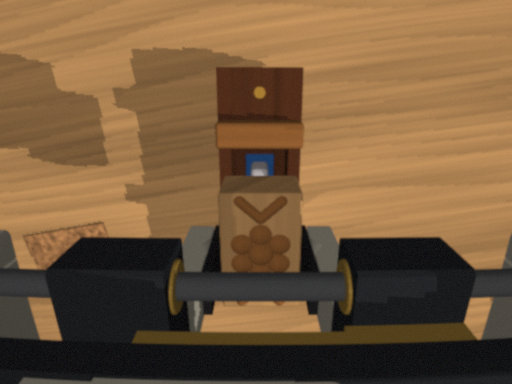

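The block is held, top edge near (260,177), and the cradle stayed on the stand with the slot and post visible at (260,168). On to the mat.

```bash
python3 - <<'E'
from h import *
from rig import r,kinematics,vision
r.movel([.548,-.189,.12],[0,90,5],velocity=.2)
r.movel([.548,-.189,.045],velocity=.12)
print(r.movel([.548,-.189,.0268],velocity=.03,stop_force=4), r.read_tcp_pos(),r.read_opening()*88)
r.move_gripper(1.0); r.sleep(.1)
r.movel([.548,-.189,.13],velocity=.15)
r.movel([.548,-.189,.18],velocity=.15)
r.sleep(.2); look(r,vision,"w7")
i=cv2.imread("pics/w7.png"); crop(i,210,100,110,120,5,"pics/w7a.png")
E
```

```text
True [ 0.54761741 -0.18902034  0.02698253] 40.09456266751624
w7 23.65 [ 0.54734264 -0.1889532   0.17879189] [168.75535714  89.75516046 173.7276954 ]
```

View pics/w7a.png

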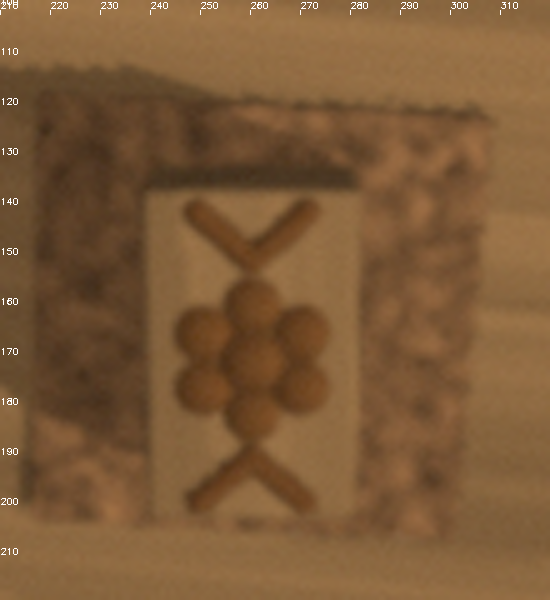

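```bash
python3 - <<'E'
from m import *
f=pickle.load(open("pics/w7.pkl","rb"))
for z in (.030,.033): q(f,"block",[(239,137.5),(282,137.5),(281.5,203),(240.5,203)],z)
E
```

```text
block [ 0.5477 -0.1884] y-ish 0.0392 95.0 0.0398 95.0 x-ish 0.0639 5.2 0.0639 5.7
block [ 0.5469 -0.1885] y-ish 0.0388 95.0 0.0394 95.0 x-ish 0.0632 5.2 0.0633 5.7
```

```bash
python3 - <<'E'
from m import *
f=pickle.load(open("pics/w2m.pkl","rb"))
print(px2w(f,[(282,235),(197,62)],[.005,.015]))
E
```

```text
[[ 0.6259698  -0.15965505  0.005     ]
 [ 0.45530219 -0.25553951  0.015     ]]
```

```bash
python3 - <<'E'
from h import *
from rig import r,kinematics,vision
r.move_to([.5475,-.189,.13],[0,90,95.2]); r.move_gripper(.91)
r.sleep(.1); print(r.read_tcp_pos())
print(r.movel([.5475,-.189,.0195],velocity=.09,stop_force=5), r.read_tcp_pos())
r.move_gripper(0.0,25); print("open",r.read_opening()*88,r.read_tcp_pos(),r.read_force())
p=r.read_tcp_pos()
r.movel([.5475,-.189,.12],velocity=.1)
r.movel([.5136,-.3509,.12],[0,90,95.1],velocity=.15); r.sleep(.2)
print(r.read_opening()*88); look(r,vision,"w8")
f=vision.grab_frame("top"); crop(f["img"],340,110,120,100,6,"pics/t8.png")
E
```

```text
[ 0.54750354 -0.18901649  0.13003218]
False [ 0.54797643 -0.1890425   0.02008647]
open 63.94644672034988 [ 0.5476534  -0.18899844  0.01986091] [-1.04962732  0.58810686  3.51766137]
64.16328096859178
w8 30.025 [ 0.51393679 -0.35027901  0.12015004] [-105.89914399   89.98625993  -10.74214513]
```

View pics/w8.png

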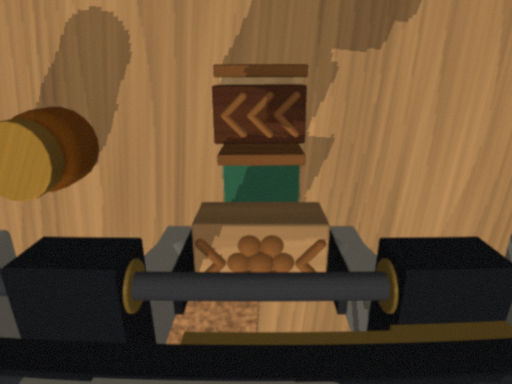

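View pics/t8.png

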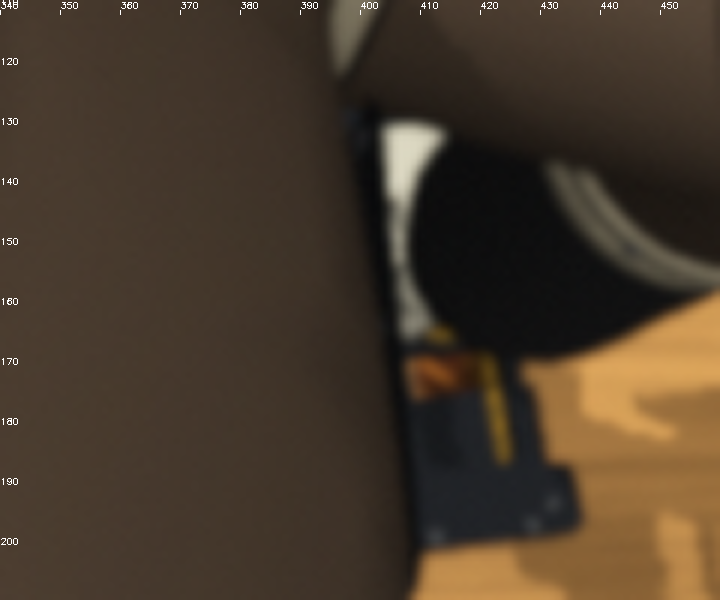

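```bash
python3 - <<'E'
from m import *
f=pickle.load(open("pics/w8.pkl","rb"))
crop(f["img"],185,60,160,170,4,"pics/w8a.png")
E
```

```text
(no output)
```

View pics/w8a.png

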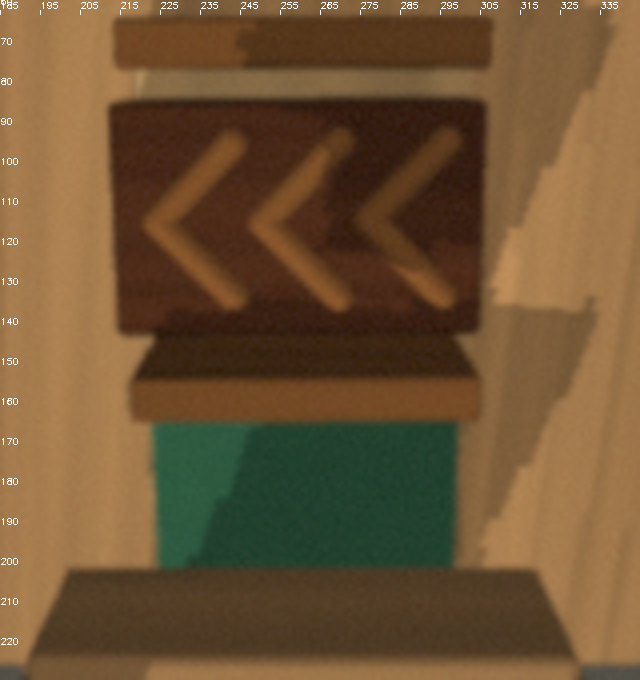

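```bash
python3 - <<'E'
from m import *
f=pickle.load(open("pics/w8.pkl","rb"))
a=q(f,"far",[(213,65),(307.5,65),(307.5,76.5),(213.5,77)],.052)
b=q(f,"mid",[(218,155),(304.5,155),(304.5,165),(218,165)],.052)
e=px2w(f,[(202,202.5),(320,202.5)],.1033)[:,:2]; t=px2w(f,[(192.5,225),(329,225)],.1303)[:,:2]
th=np.radians(5.0);y=np.array([-np.sin(th),np.cos(th)]);x=np.array([np.cos(th),np.sin(th)])
pad=b+.029*y; print("pad est",pad)
for v in(e,t): print("edge ang",np.degrees(np.arctan2(*(v[0]-v[1])[::-1])), "block centre",v.mean(0)+.02*y)
d=np.array([.5136,-.3509]);print("w2 pad diff x,y",(pad-d)@x,(pad-d)@y)
E
```

```text
far [ 0.5219 -0.4379] y-ish 0.0594 -174.8 0.0596 -174.5 x-ish 0.0073 95.6 0.007 97.3
mid [ 0.516  -0.3803] y-ish 0.0586 -174.8 0.0591 -174.8 x-ish 0.007 93.0 0.007 97.5
pad est [ 0.51350693 -0.35140232]
edge ang 5.187118330434121 block centre [ 0.51356854 -0.34931862]
edge ang 5.187858266477405 block centre [ 0.51367453 -0.34851977]
w2 pad diff x,y -0.0001364935464595651 -0.000492296192780275
```

Two independent views put the pad at (0.5136, −0.351). The block sits about 1 mm to +y in hand, so I'll shift for that and lower.

```bash
python3 - <<'E'
from h import *
from rig import r,kinematics,vision
r.movel([.5136,-.352,.115],velocity=.05); 
print(r.read_tcp_pos())
r.movel([.5136,-.352,.05],velocity=.08)
print(r.read_tcp_pos(), r.read_force())
print(r.movel([.5136,-.352,.0306],velocity=.02,stop_force=4), r.read_tcp_pos(),r.read_force(),r.read_t())
look(r,vision,"w9")
E
```

```text
[ 0.51325385 -0.35185568  0.11442843]
[ 0.51406071 -0.3521629   0.05048826] [-0.25051241  0.19141499 -1.09681822]
True [ 0.51337797 -0.35192267  0.03089141] [-0.60429075  0.27866467  5.25773296] 32.1833
w9 32.2333 [ 0.51337797 -0.35192267  0.03089141] [ 72.56910072  89.95506687 167.67757666]
```

View pics/w9.png

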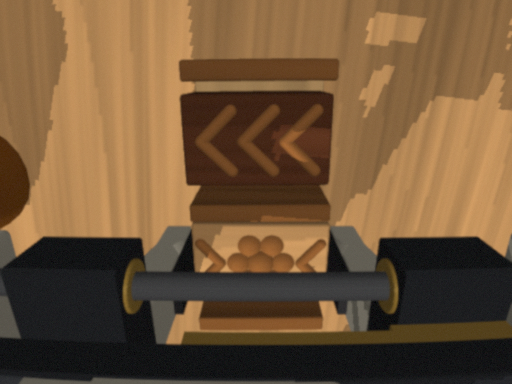

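Contact came at exactly the expected height, with the block down in the bay between the cheeks. Releasing, backing off and checking.

```bash
python3 - <<'E'
from h import *
from rig import r,kinematics,vision
r.move_gripper(.95); r.sleep(.1)
p=r.read_tcp_pos()
r.movel([p[0],p[1],.14],velocity=.1)
r.move_to([.512,-.36,.18],[0,90,4.7]); r.sleep(.1); look(r,vision,"w10")
crop(cv2.imread("pics/w10.png"),155,120,160,100,5,"pics/w10a.png")
E
```

```text
w10 35.7167 [ 0.51191538 -0.35993692  0.17972387] [153.95451042  89.9746877  158.69969544]
```

View pics/w10a.png

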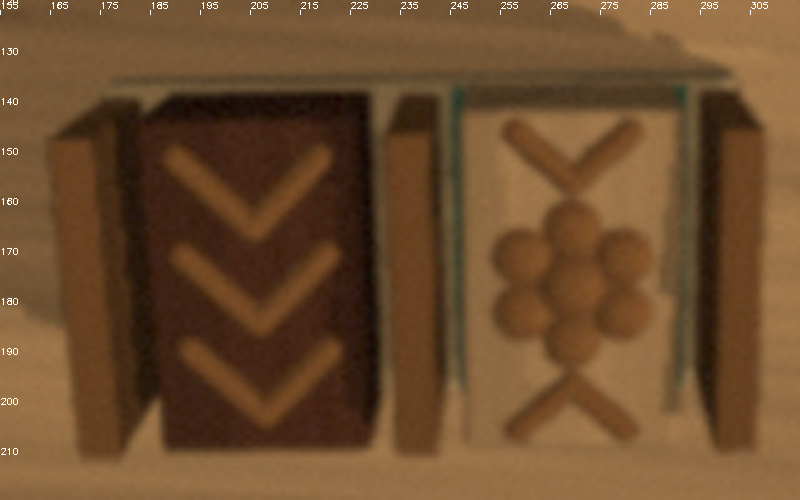

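```bash
python3 - <<'E'
from m import *
from rig import r,vision
f=pickle.load(open("pics/w10.pkl","rb"))
th=np.radians(5.1);y=np.array([-np.sin(th),np.cos(th)]);x=np.array([np.cos(th),np.sin(th)])
for z in(.041,.044):
    c=q(f,"block",[(247.5,141.5),(291,141.5),(288.5,208.5),(248,208.5)],z); d=c-[.5136,-.3511]; print("off",d@x,d@y)
r.move_to([.4723,.0186,.2],[0,90,-8.3]); r.sleep(.2)
look(r,vision,"w11"); f=vision.grab_frame("scene");cv2.imwrite("pics/s11.png",f["img"])
E
```

```text
block [ 0.514 -0.352] y-ish 0.0385 94.8 0.0382 94.8 x-ish 0.0638 4.5 0.0638 4.3
off 0.0003292002282914917 -0.0009664857034651587
block [ 0.5131 -0.3522] y-ish 0.0381 94.8 0.0378 94.8 x-ish 0.0631 4.5 0.0632 4.3
off -0.00056443782387605 -0.001043538805036239
w11 37.3833 [0.47249483 0.01793035 0.19980285] [-139.78022949   89.97361751 -148.15118711]
```

View pics/w11.png

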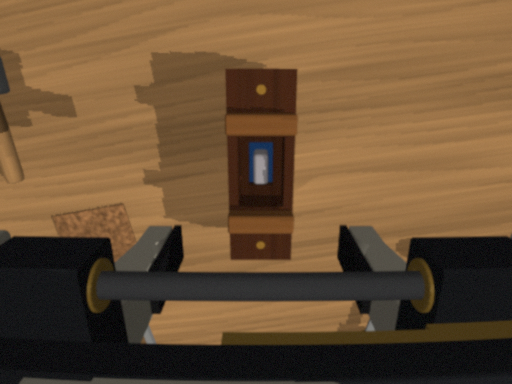

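View pics/s11.png

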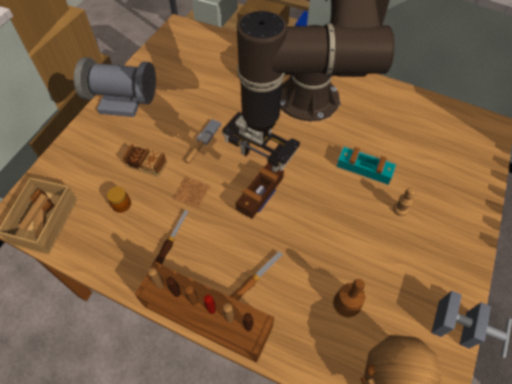

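The block is about 1 mm off the pad centre and parallel to the bay. The cradle sits flat over the post, seen at (261,165), and the other objects look undisturbed. The gripper is clear, so I'm handing in.

```bash
python3 - <<'E'
from rig import r
print(r.read_t()); r.job_done()
E
```

```text
37.4333
the job is handed in; nothing more can be done
```

The job is done and handed in at 37.4 s of the 72 s allowed; the hand-in gives no verdict, so what follows is from my own checks.

- **What I did:** I set the cradle on the stand so the post raised the block, then lifted the block out and let it go on the cork mat. I then took it by its ends and lowered it to contact on the green pad before releasing it.
- **Block:** The last wrist view shows it face up, about 1 mm off the pad centre in both directions and within 1° of the bay.
- **Cradle:** It measured within about 1 mm of the stand centre before I lifted the block out. In the last view it still sits flat over the post.
- **Bystanders:** The dark block, tools, jar and figurine look undisturbed in the last wrist and scene views; I compared these by eye and did not measure them.
- **Disagreement between cameras:** At the start the fixed cameras and the wrist camera differed by 2–5 mm. I used the wrist readings, because checking them against the held cradle showed under 0.5 mm of error.

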